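# Dispense one knot plug and nudge it next to the other

## Task

The carving blank has two knot holes and only one wooden plug is set out on the feeder's tray: press the feeder's plunger fully down once and let it come up again, so that one more plug slides out onto the tray, then gently nudge that plug along the tray with a fingertip until it lies flat right beside the plug already set out, touching it or nearly. Pick nothing up, let no second plug out, and leave the set-out plug, the steel hoop at the other end of the tray and everything else on the bench where they are (brushing against the set-out plug is fine).

Things in the scene. Friction and masses are not known exactly. Their poses are not given: they have to be found in the camera images.
- feeder: Knot-plug feeder fixed on the bench, grey metal. Origin on the bench under its magazine's axis, z up; plugs come out to its own -x. Magazine: open-topped sheet-steel box about 45 mm square, 76 mm tall, sight slot in its front (-x), outlet below. Behind it, own x 20 to 146, y -35 to 35 mm, 60 mm tall, the housing with the plunger. In front, a tray (see outfeed).
- plunger (a joint): How far the plunger is pressed, m: 0 up, 0.025 fully down at a firm stop. Spring return: about 3 N to start, 5 to 6 N near the bottom, then rising steeply. Going down, it drives a pusher 11 mm high that slides the lowest plug out onto the tray, 3 mm per mm pressed; let up, the pusher goes back and the stack drops. Every full press puts out one plug.
- plunger_top (a point): Centre of the flat top of the plunger's round black cap, 40 mm across; at rest 105 mm above the bench, at own x 100 mm, y 0 of the feeder. It moves straight down with the plunger.
- outfeed (a point): Point on the tray floor where a plug's middle comes to rest after a full press (within about 6 mm), 72 mm in front of the magazine's axis. Axes as the feeder's. Tray: flat, 10 mm above the bench, inside x -52 to 45 mm and y -132 to 132 mm from this point, rim 8 mm high and 3 mm thick all round, open at the outlet (y -28 to 28 mm).
- magazine (a point): Point on the floor of the magazine, on its axis, 10 mm above the bench.
- plug: The lowest of four plugs stacked in the magazine, the one the first press puts out: a plain light-wood disc 36 mm across, 14 mm thick, about 10 g. Origin at the centre of its underside, z up.
- plug2: Wooden plug number 2 from the bottom of the stack, same size; stays in the magazine (it drops 14 mm when the lowest is gone).
- plug3: Wooden plug number 3 from the bottom of the stack, same size; stays in the magazine (it drops 14 mm when the lowest is gone).
- plug4: Wooden plug number 4 from the bottom of the stack, same size; stays in the magazine (it drops 14 mm when the lowest is gone).
- set_plug: The same kind of wooden plug, already set out on the tray near one end, 100 to 108 mm from the outfeed point along the tray's length, at either end. Origin at the centre of its underside.
- hoop: Steel chisel hoop (ring) 33 mm across, 25 mm bore, 14 mm high, lying near the other end of the tray from the set-out plug. Origin at the centre of its underside. Bystander.
- tin: Round flat wax tin, 72 mm across, 27 mm high, beside the feeder's housing. Bystander.
- chisel1: All-steel carving chisel 140 mm long, 14 mm wide, 8 mm high, beside the feeder's housing. Origin under its middle, long along its x. Bystander.
- chisel2: All-steel carving chisel 140 mm long, 10 mm wide, on the bench by the carving blank. Bystander.
- chisel3: All-steel carving chisel 140 mm long, 18 mm wide, on the bench by the carving blank. Bystander.
- beater: Flat wooden beater, 300 mm long, 62 mm wide, 34 mm high, to the left of the feeder. Long along its x. Bystander.
- mug: Red mug, 80 mm across, 95 mm high. Bystander.
- blank: Light-wood carving blank 200 x 290 x 30 mm with two bored knot holes, fixed flat on the bench. Bystander.

How it is judged:
By the outcome, as a careful person would: the job done as asked, in the order asked, and still so for the second after the job is handed in, with the robot touching nothing.
It also fails if it takes over 45 s, if anything falls off the work surface, if the arm or the gripper's body presses on something with over 40 N, if the wrist force passes 120 N, or if a joint passes its speed limit or range.

## Robot

A 6-joint arm with a two-finger parallel gripper is mounted at the origin on the work surface. World frame = base frame: x ahead of the robot, y to its left, z up, the work surface at z = 0. Lengths are in mm, angles in rad, forces in N, time in s.
With the tool pointing down it reaches from about 300 to 775 mm from the base axis. Payload 14.6 kg.
Tool frame: the origin (TCP) lies midway between the tips of the shut fingers; the grasp point (between the pads) lies 19 mm behind it; y points along the fingers, z is the direction in which the jaws open and shut, and the axes are right-handed (so a half turn about y gives the same grasp; the last joint's range is limited). The gripper opens to 94 mm and grips with 3 to 60 N. Pads are 16 mm wide; open, the fingers measure 119 mm over their backs; the gripper's body (75 mm by 177 mm) begins 78 mm behind the grasp point.
Start: joints at [-1.185, 0.3, 1.521, -0, 1.321, -0.067], TCP at [240.609, -494.567, 205.446] pointing down, gripper open.
Joint ranges: [-3.03, 3.03], [-0.79, 2.21], [0.23, 2.52], [-1.04, 4.18], [0, 3.07], [-2.55, 2.55]. Speed limits (rad/s): [2.22, 2.22, 2.57, 3.14, 3.14, 3.14].

## Interface

Orientations are given as [roll, pitch, yaw] about the fixed x, y, z axes, in that order (R = Rz(yaw) Ry(pitch) Rx(roll)).
In Python, from cell import manip gives the robot as it stands.
- The arm moves only by the tool play_rows, never from a script. Its argument "series" is a list of rows, each a list of 3 entries, a list of its own where there are three numbers: the shift along the tool's x, y, z in m, then the turn about the tool's y in rad, then the closure, from 0 (fully open) to 1 (shut). In form: [[[dx, dy, dz], twist, grip], ...]. A call has 1 to 20 rows; each row is the pose to reach, as a shift and turn from the pose measured when the call began, along the tool's axes at that moment; what a row does not reach only later rows make up. A row lasts 1/10 s, in which the tool goes at most 50 mm and 8.59 degrees, less where a joint would pass 70% of its speed; a pose out of reach is approached as far as the arm can. A call with a gripper value outside its range is refused whole. The fingers move at their own pace and stop on an object; "squeeze" is the grip in N (left out, the last holds). Time passes only in rows, so rows that repeat a pose let the fingers close. It gives the time, the measured TCP pose, the force and the opening at its end, in the units of the state.
- manip.read_state(): the state, without advancing time (a new reading comes with each control period).
- manip.camera(name): name is "scene" or "top" or "wrist"; returns the picture (384x512x3 uint8, red, green, blue); there is no depth.
- manip.camera_params(name): a dict with "K" (3x3 intrinsics, pixels), "rvec" (rotation vector, rad) and "tvec" (3), from world to camera coordinates, as OpenCV has them. Camera axes: x right, y down, z forward; pixel columns grow to the right and rows downward; lengths in mm; the calibration is good to about 2 mm. A picture is of the moment at which its call begins: read the wrist's pose just before it. camera_params takes no time and is no camera call; for the wrist camera it gives the pose at the moment of the call.
- manip.sign_off(): hands the job in, once; it reports no verdict.
The state is a dict: "clock": time; "joints": joint angles; "qd": joint speeds; "effort": joint torques, N m; "eef_pos": TCP position; "eef_rot": TCP orientation; "wrist_force": force on the tool from outside, world axes, zero at the start; "moment": the same for the moment, N m; "finger_gap": finger opening in mm.
Only numpy, scipy, OpenCV 4.12 (cv2) and the standard library are available. Lean on these libraries where they do the work, as an engineer would, in place of code of your own. Each camera call takes 0.05 s, during which the arm holds its last target. There are 200 camera calls.

## Working session

There is one attempt and no reset: what is moved stays moved. The work goes in short steps, Python scripts to look and compute and a tool call to move; the robot and the scene stay as the last step left them, time stands still between calls to the robot, and variables do not carry over. Pictures are saved under pics/ and viewed, about 8 in all and at most 12, crops included, and the job is handed in when it is done.

Besides the shell and the picture viewer there is one more tool, called after "Call:" by a JSON object that holds its "api" and its "payload", one argument or row to a line. play_rows: Moves the arm, as the interface text tells. Its arguments: {"type":"object","properties":{"series":{"type":"array","items":{"type":"array"}},"squeeze":{"type":"number"}},"required":["series"]}

```bash
mkdir -p pics
cat > h.py <<'E'
import numpy as np, cv2
from cell import manip
from scipy.spatial.transform import Rotation as R
def snap(name,f,crop=None,s=1):
    im=manip.camera(name)[:,:,::-1]
    if crop: x0,y0,x1,y1=crop; im=im[y0:y1,x0:x1]
    cv2.imwrite('pics/'+f,cv2.resize(im,None,fx=s,fy=s,interpolation=cv2.INTER_CUBIC))
def ray(name,uv,z,p=None):
    p=p or manip.camera_params(name); K=np.array(p['K'],float);Rm=cv2.Rodrigues(np.array(p['rvec'],float))[0];t=np.array(p['tvec'],float).ravel()
    c=-Rm.T@t; d=Rm.T@np.linalg.inv(K)@np.array([*uv,1.]); return c+d*(z-c[2])/d[2]
def proj(name,P,p=None):
    p=p or manip.camera_params(name)
    return cv2.projectPoints(np.array(P,float).reshape(-1,1,3),np.array(p['rvec'],float),np.array(p['tvec'],float),np.array(p['K'],float),None)[0].reshape(-1,2)
def totool(d):  # world vector mm -> tool axes m
    s=manip.read_state(); return R.from_euler('xyz',s['eef_rot']).inv().apply(d)/1000
E
python3 - <<'E'
from h import *
snap('top','t0.png',s=1.56); snap('scene','s0.png',s=1.56)
print(manip.read_state())
s=manip.read_state();print(R.from_euler('xyz',s['eef_rot']).as_matrix().round(3))
E
```

```text
{'clock': 0.1, 'joints': array([-1.18460260e+00,  3.00402699e-01,  1.52152262e+00, -2.62161820e-05,
        1.32070278e+00, -6.65990462e-02]), 'qd': array([ 0.00071967, -0.00218321, -0.00079511, -0.00130543, -0.00019667,
        0.00095629]), 'effort': array([ 1.07269141e-03, -5.32644439e+01, -3.53284657e+01,  7.09510082e-02,
        2.34655361e-02, -8.04664000e-05]), 'eef_pos': array([ 240.51475236, -494.3583286 ,  204.94858007]), 'eef_rot': array([-1.57183117e+00,  4.35714444e-05, -2.68879340e+00]), 'wrist_force': array([0.10612158, 0.52251874, 0.83713434]), 'moment': array([-0.09897274,  0.01992177,  0.02446505]), 'finger_gap': 93.99578340229623}
[[-0.899 -0.     0.437]
 [-0.437  0.001 -0.899]
 [-0.    -1.    -0.001]]
```

View pics/t0.png

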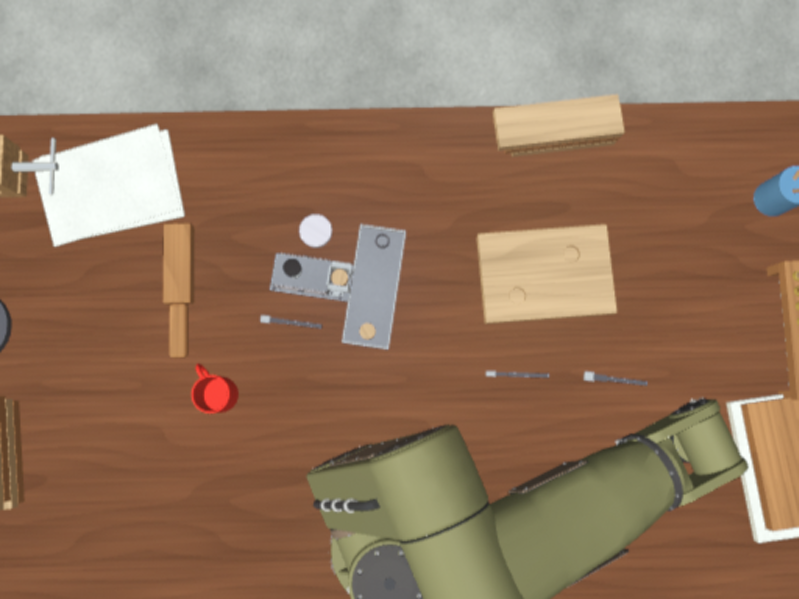

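View pics/s0.png

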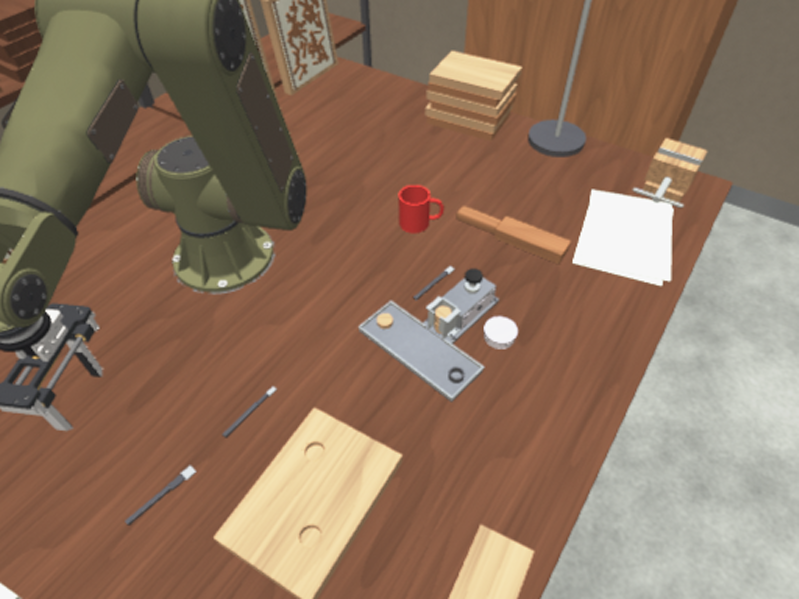

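Top view: cap at (292,267), magazine plug (340,277), set plug (367,330), hoop (383,240), and tray corners (360,225), (405,231), (388,348), (342,342), all in the enlarged picture.

Run:
```python
from h import *
k=1.56
for n,uv,z in [('cap',(292,267),105),('mag',(340,277),66),('set',(367,330),24),('hoop',(383,240),24),('c1',(360,225),18),('c2',(405,231),18),('c3',(388,348),18),('c4',(342,342),18)]:
    print(n,ray('top',np.array(uv)/k,z).round(1))
for n,uv,z in [('cap',(474,275),105),('set',(385,320),24),('hoop',(457,374),24)]:
    print('scene',n,ray('scene',np.array(uv)/k,z).round(1))
p=manip.camera_params('wrist');Rm=cv2.Rodrigues(np.array(p['rvec'],float))[0]
c=-Rm.T@np.array(p['tvec']).ravel();print('wristcam',c,Rm[2],np.array(p['K'])[0,0], totool(c-manip.read_state()['eef_pos']))
```

```text
cap [600.3 192.3 105. ]
mag [583.7  93.1  66. ]
set [471.   37.3  24. ]
hoop [673.9  -2.3  24. ]
c1 [711.   49.1  18. ]
c2 [695.1 -52.5  18. ]
c3 [430.6  -8.4  18. ]
c4 [446.1  93.3  18. ]
scene cap [605.1 192.3 105. ]
scene set [474.8  34.9  24. ]
scene hoop [680.1  -2.   24. ]
wristcam [ 303.46413608 -462.88476431  383.6918004 ] [-0.22073818 -0.10568096 -0.96959073] 307.2074444370983 [-0.0703827  -0.17873927 -0.00094744]
```

Run:
```python
from h import *
s=manip.read_state(); print(totool(np.array([602,192,140])-s['eef_pos']).round(4), -2.524)
```

```text
[-0.6253  0.0655 -0.459 ] -2.524
```

Call:
{"api": "play_rows", "payload": {
  "series": [
    [[-0.625,0.065,-0.459],-2.524,1],
    [[-0.625,0.065,-0.459],-2.524,1],
    [[-0.625,0.065,-0.459],-2.524,1],
    [[-0.625,0.065,-0.459],-2.524,1],
    [[-0.625,0.065,-0.459],-2.524,1],
    [[-0.625,0.065,-0.459],-2.524,1],
    [[-0.625,0.065,-0.459],-2.524,1],
    [[-0.625,0.065,-0.459],-2.524,1],
    [[-0.625,0.065,-0.459],-2.524,1],
    [[-0.625,0.065,-0.459],-2.524,1],
    [[-0.625,0.065,-0.459],-2.524,1],
    [[-0.625,0.065,-0.459],-2.524,1],
    [[-0.625,0.065,-0.459],-2.524,1],
    [[-0.625,0.065,-0.459],-2.524,1],
    [[-0.625,0.065,-0.459],-2.524,1],
    [[-0.625,0.065,-0.459],-2.524,1],
    [[-0.625,0.065,-0.459],-2.524,1],
    [[-0.625,0.065,-0.459],-2.524,1],
    [[-0.625,0.065,-0.459],-2.524,1],
    [[-0.625,0.065,-0.459],-2.524,1]
  ],
  "squeeze": 10
}}

```text
clock: 2.1
eef_pos: [601.6, 191.3, 140.6]
eef_rot: [-1.57, 0.0, -0.169]
wrist_force: [-0.4, 0.3, 0.6]
finger_gap: 0.3
```

Run:
```python
from h import *
snap('wrist','w1.png',s=1.56)
print(proj('wrist',[[602,192,105],manip.read_state()['eef_pos']])*1.56)
```

```text
[[400.43316005 336.72073798]
 [398.70757194 364.82044667]]
```

View pics/w1.png

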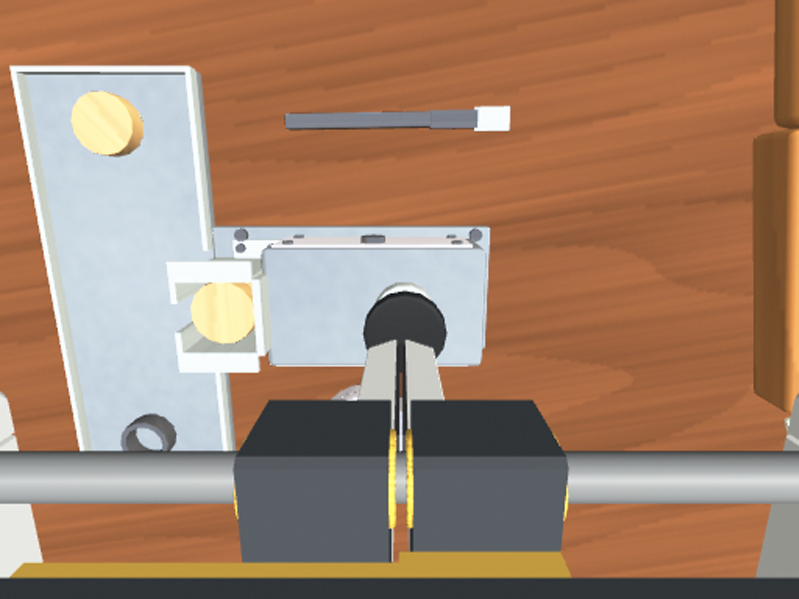

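Call:
{"api": "play_rows", "payload": {
  "series": [
    [[0,0.02,0.001],0,1],
    [[0,0.033,0.001],0,1],
    [[0,0.036,0.001],0,1],
    [[0,0.038,0.001],0,1],
    [[0,0.04,0.001],0,1],
    [[0,0.042,0.001],0,1],
    [[0,0.044,0.001],0,1],
    [[0,0.046,0.001],0,1],
    [[0,0.048,0.001],0,1],
    [[0,0.05,0.001],0,1],
    [[0,0.052,0.001],0,1],
    [[0,0.054,0.001],0,1],
    [[0,0.056,0.001],0,1],
    [[0,0.058,0.001],0,1],
    [[0,0.0595,0.001],0,1],
    [[0,0.0595,0.001],0,1],
    [[0,0.0595,0.001],0,1]
  ]
}}

```text
clock: 3.85
eef_pos: [602.0, 192.2, 81.4]
eef_rot: [-1.57, -0.0, -0.168]
wrist_force: [-2.6, -3.1, 4.8]
finger_gap: 0.5
```

Call:
{"api": "play_rows", "payload": {
  "series": [
    [[0,0.001,0],0,1],
    [[0,0.002,0],0,1],
    [[0,0.002,0],0,1],
    [[0,0.002,0],0,1]
  ]
}}

```text
clock: 4.25
eef_pos: [602.1, 192.2, 80.2]
eef_rot: [-1.57, -0.001, -0.168]
wrist_force: [-4.7, -2.9, 11.0]
finger_gap: 0.5
```

Call:
{"api": "play_rows", "payload": {
  "series": [
    [[0,0.001,0],0,1],
    [[0,0.002,0],0,1],
    [[0,0.002,0],0,1]
  ]
}}

```text
clock: 4.55
eef_pos: [602.3, 192.3, 80.1]
eef_rot: [-1.569, -0.002, -0.168]
wrist_force: [-9.8, -3.7, 19.8]
finger_gap: 0.5
```

Call:
{"api": "play_rows", "payload": {
  "series": [
    [[0,-0.004,0],0,1],
    [[0,-0.008,0],0,1],
    [[0,-0.012,0],0,1],
    [[0,-0.016,0],0,1],
    [[0,-0.02,0],0,1],
    [[0,-0.024,0],0,1],
    [[0,-0.03,0],0,1],
    [[0,-0.05,0],0,1],
    [[0,-0.08,0],0,1],
    [[0,-0.08,0],0,1]
  ]
}}

```text
clock: 5.55
eef_pos: [603.5, 192.6, 164.3]
eef_rot: [-1.567, -0.007, -0.168]
wrist_force: [0.4, -0.0, 1.2]
finger_gap: 0.3
```

Run:
```python
from h import *
import json
s=manip.read_state();p=manip.camera_params('wrist')
snap('wrist','w2.png',s=1.56)
json.dump({k:np.array(v).tolist() for k,v in p.items()},open('w2.json','w'))
print(s['eef_pos'],s['wrist_force'])
```

```text
[603.51369057 192.59665048 164.3104845 ] [ 0.35040089 -0.044645    1.17056675]
```

View pics/w2.png

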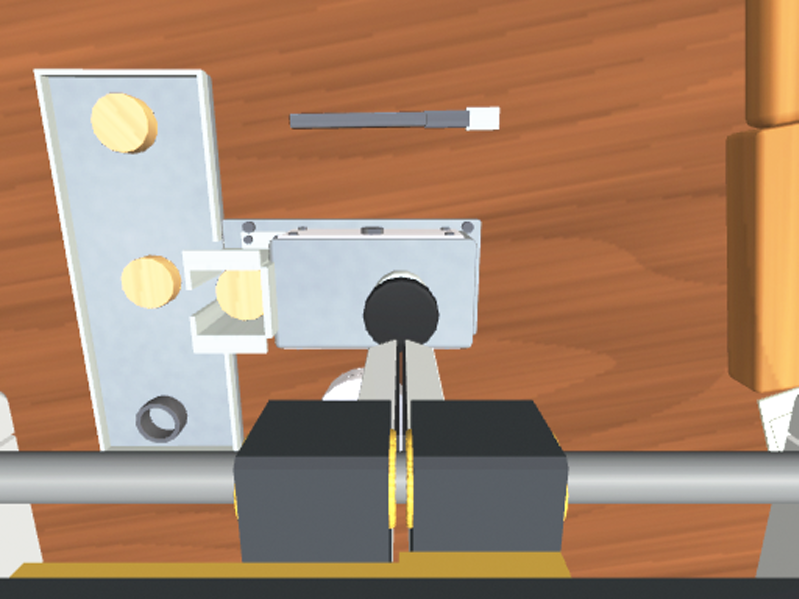

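The plug is out on the tray, with its top face centred near (149,281). The set plug is near (120,123), the hoop near (160,418), and the plunger is up again.

Run:
```python
from h import *
import json
p=json.load(open('w2.json'))
ex=R.from_euler('xyz',manip.read_state()['eef_rot'])
P={n:ray('wrist',np.array(uv)/1.56,24,p) for n,uv in dict(plug=(149,281),set=(120,123),hoop=(160,415)).items()}
print(P)
u=P['set']-P['plug'];L=np.hypot(*u[:2]);u/=L;print(L,u,np.degrees(np.arctan2(u[1],u[0])))
start=P['plug']-u*42; start[2]=60
print(start, totool(start-manip.read_state()['eef_pos']))
# current tilt: tool axis y
print(ex.as_matrix().round(3), np.hypot(*(P['hoop']-P['plug'])[:2]))
```

```text
{'plug': array([571.34447109,  26.44321636,  24.        ]), 'set': array([470.94448438,  38.56547231,  24.        ]), 'hoop': array([669.12082445,   4.66994157,  24.        ])}
101.12915712573766 [-0.99278971  0.11986905  0.        ] 173.11545487868665
[613.04163897  21.40871627  60.        ] [ 0.0382263   0.10169798 -0.16714829]
[[ 0.986  0.005  0.167]
 [-0.167  0.002  0.986]
 [ 0.004 -1.     0.003]] 100.17130713047571
```

Call:
{"api": "play_rows", "payload": {
  "series": [
    [[0.038,0,-0.167],-0.047,0.79],
    [[0.038,0,-0.167],-0.047,0.79],
    [[0.038,0,-0.167],-0.047,0.79],
    [[0.038,0,-0.167],-0.047,0.79],
    [[0.038,0,-0.167],-0.047,0.79],
    [[0.038,0.05,-0.167],-0.047,0.79],
    [[0.038,0.1,-0.167],-0.047,0.79],
    [[0.038,0.12,-0.167],-0.047,0.79],
    [[0.038,0.12,-0.167],-0.047,0.79],
    [[0.038,0.12,-0.167],-0.047,0.79]
  ]
}}

```text
clock: 6.6
eef_pos: [613.2, 22.5, 42.2]
eef_rot: [-1.568, -0.005, -0.12]
wrist_force: [0.4, 0.4, 0.2]
finger_gap: 20.4
```

Run:
```python
from h import *
import json
s=manip.read_state();p=manip.camera_params('wrist')
snap('wrist','w3.png',s=1.56)
json.dump({k:np.array(v).tolist() for k,v in p.items()},open('w3.json','w'))
print(s['eef_pos'],s['eef_rot'],s['wrist_force'],s['finger_gap'])
print(proj('wrist',[[571.3,26.4,24],[471,38.6,24]],p)*1.56)
```

```text
[613.15814428  22.45665872  42.21713239] [-1.56812082 -0.00471867 -0.12015832] [0.39473536 0.40451194 0.18528848] 20.36787718163411
[[395.8383989  252.87370198]
 [395.32375318 -25.32515429]]
```

View pics/w3.png

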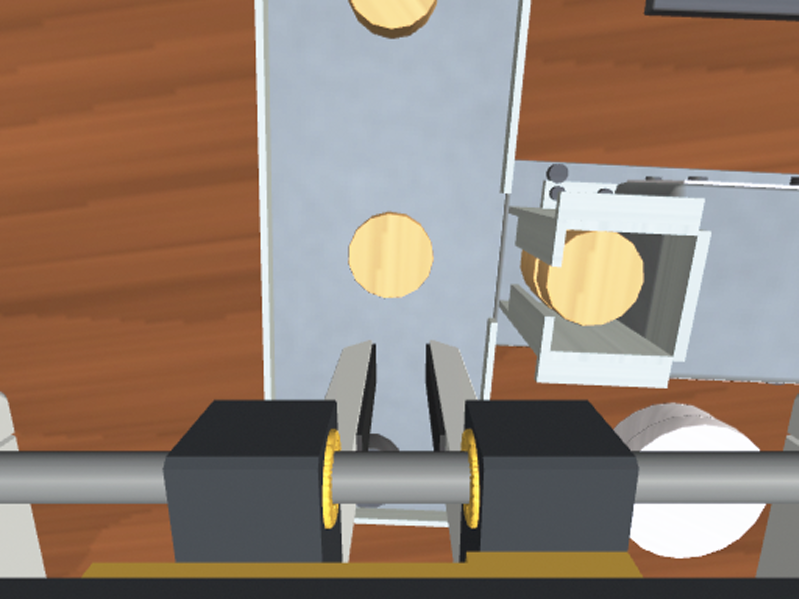

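Call:
{"api": "play_rows", "payload": {
  "series": [
    [[0,0.015,-0.002],0,0.79],
    [[0,0.026,-0.002],0,0.79],
    [[0,0.026,-0.002],0,0.79],
    [[-0.008,0.026,-0.002],0,0.79],
    [[-0.012,0.026,-0.002],0,0.79],
    [[-0.015,0.026,-0.002],0,0.79],
    [[-0.017,0.026,-0.002],0,0.79],
    [[-0.019,0.026,-0.002],0,0.79],
    [[-0.021,0.026,-0.002],0,0.79],
    [[-0.023,0.026,-0.002],0,0.79],
    [[-0.026,0.026,-0.002],0,0.79],
    [[-0.029,0.026,-0.002],0,0.79],
    [[-0.032,0.026,-0.002],0,0.79],
    [[-0.035,0.026,-0.002],0,0.79],
    [[-0.038,0.026,-0.002],0,0.79],
    [[-0.041,0.026,-0.002],0,0.79],
    [[-0.044,0.026,-0.002],0,0.79],
    [[-0.047,0.026,-0.002],0,0.79],
    [[-0.05,0.026,-0.002],0,0.79],
    [[-0.05,0.026,-0.002],0,0.79]
  ]
}}

```text
clock: 8.65
eef_pos: [563.6, 26.4, 16.8]
eef_rot: [-1.568, -0.006, -0.12]
wrist_force: [0.8, -0.5, 0.4]
finger_gap: 20.0
```

Run:
```python
from h import *
import json
s=manip.read_state();p=manip.camera_params('wrist')
snap('wrist','w4.png',s=1.56)
json.dump({k:np.array(v).tolist() for k,v in p.items()},open('w4.json','w'))
print(s['eef_pos'],s['eef_rot'],s['wrist_force'],s['finger_gap'])
```

```text
[563.62139939  26.38092647  16.79297388] [-1.56799908 -0.0062142  -0.12034335] [ 0.76299322 -0.47246905  0.42543331] 19.98053072684717
```

View pics/w4.png

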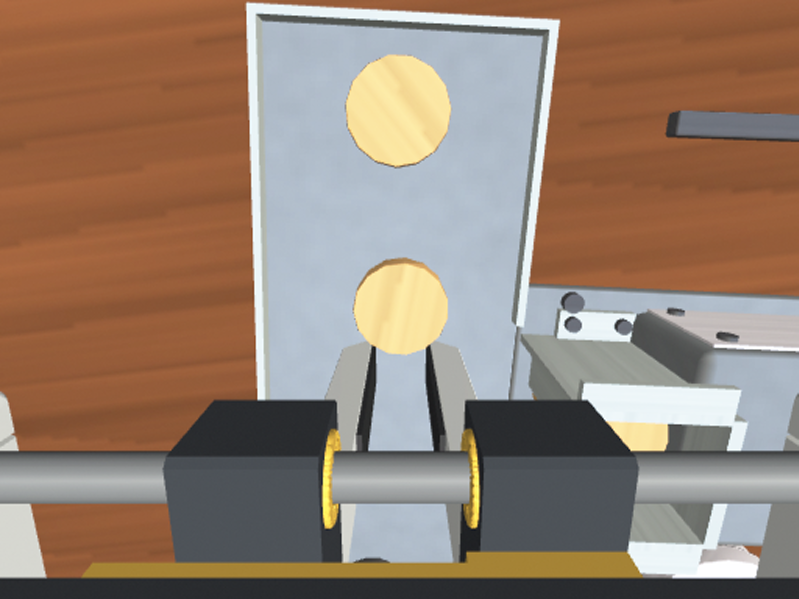

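The plug, top face centred at (400,308), sits between the two fingertips. The set plug is at (398,110), in line with it.

Run:
```python
from h import *
import json
p=json.load(open('w4.json'))
a=ray('wrist',np.array((400,308))/1.56,24,p);b=ray('wrist',np.array((398,110))/1.56,24,p)
print(a,b,np.linalg.norm(a-b), np.linalg.norm(a-manip.read_state()['eef_pos']*[1,1,0]-[0,0,24]))
# edges: set near edge and plug far edge
print([ray('wrist',np.array(q)/1.56,24,p) for q in [(398,167),(398,53),(400,355)]],totool(b-a))
```

```text
[538.46234327  29.98888678  24.        ] [470.21313577  37.60071292  24.        ] 68.67236869200845 25.596601563968242
[array([488.44669932,  35.36785448,  24.        ]), array([452.96605052,  39.71276851,  24.        ]), array([556.84011836,  27.75778924,  24.        ])] [-0.06866805 -0.00043256 -0.00063746]
```

Call:
{"api": "play_rows", "payload": {
  "series": [
    [[-0.003,0,0],0,0.79],
    [[-0.006,0,0],0,0.79],
    [[-0.009,0,0],0,0.79],
    [[-0.012,0,0],0,0.79],
    [[-0.015,0,0],0,0.79],
    [[-0.018,0,0],0,0.79],
    [[-0.021,0,0],0,0.79],
    [[-0.024,0,0],0,0.79],
    [[-0.026,0,0],0,0.79],
    [[-0.028,0,0],0,0.79],
    [[-0.029,0,0],0,0.79],
    [[-0.03,0,0],0,0.79],
    [[-0.031,0,0],0,0.79],
    [[-0.031,0,0],0,0.79]
  ]
}}

```text
clock: 10.1
eef_pos: [533.0, 30.1, 16.6]
eef_rot: [-1.568, -0.006, -0.12]
wrist_force: [0.7, 0.4, -0.4]
finger_gap: 19.9
```

Run:
```python
from h import *
import json
s=manip.read_state();p=manip.camera_params('wrist')
snap('wrist','w5.png',crop=(140,80,370,250),s=3.4)
json.dump({k:np.array(v).tolist() for k,v in p.items()},open('w5.json','w'))
print(s['eef_pos'],s['wrist_force'],s['finger_gap'])
```

```text
[532.95237858  30.07283976  16.61003783] [ 0.68087602  0.39921299 -0.36319867] 19.930346302371895
```

View pics/w5.png

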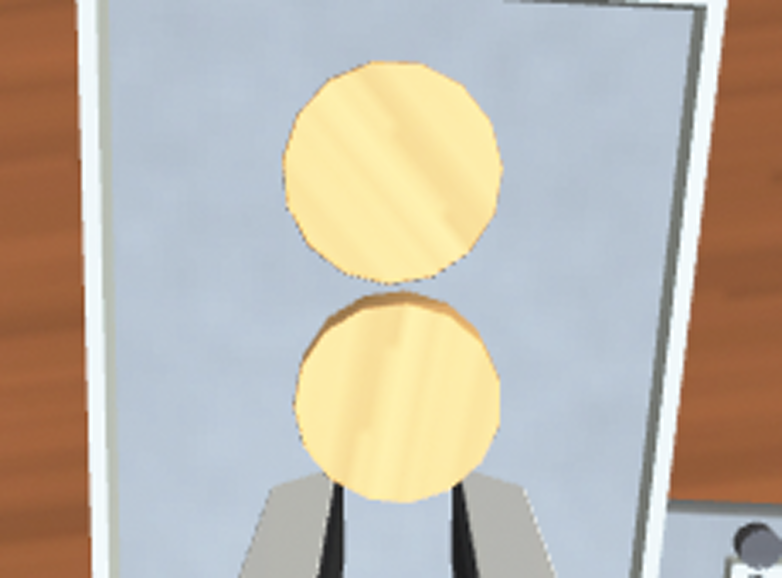

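The gap between the top faces runs from row 284 to 303, at 5.8 px/mm, so about 3 mm remains. I'll push 2.7 mm more.

Call:
{"api": "play_rows", "payload": {
  "series": [
    [[-0.001,0,0],0,0.79],
    [[-0.002,0,0],0,0.79],
    [[-0.0027,0,0],0,0.79],
    [[-0.0027,0,0],0,0.79],
    [[-0.0027,0,0],0,0.79]
  ]
}}

```text
clock: 10.65
eef_pos: [530.3, 30.4, 16.6]
eef_rot: [-1.568, -0.006, -0.12]
wrist_force: [0.0, -0.5, 0.3]
finger_gap: 19.6
```

Run:
```python
from h import *
snap('wrist','w6.png',crop=(140,80,370,250),s=3.4)
s=manip.read_state();print(s['eef_pos'],s['wrist_force'])
```

```text
[530.3412154   30.40516864  16.60026903] [-0.21470561  0.13922424  0.38090543]
```

View pics/w6.png

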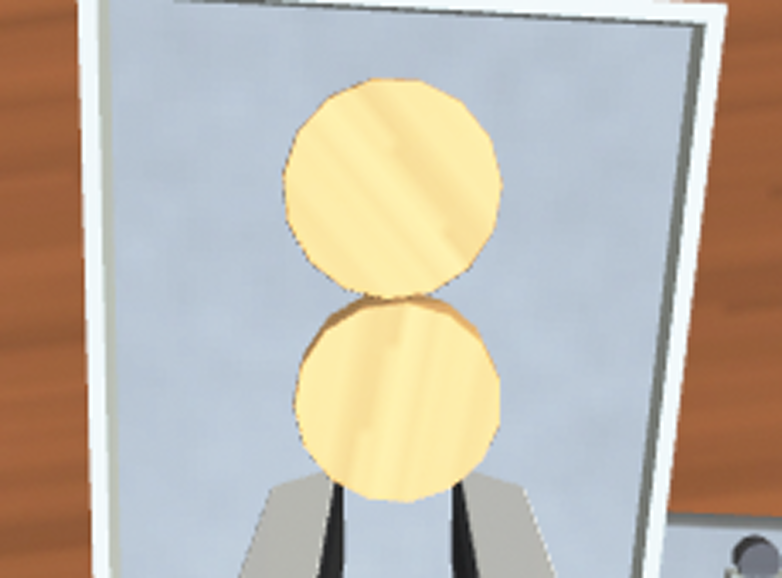

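The gap is now about 3 px, roughly 0.5 mm. I'll back off and lift.

Call:
{"api": "play_rows", "payload": {
  "series": [
    [[0.003,0,0],0,0.79],
    [[0.01,0,0],0,0.79],
    [[0.02,0,0],0,0.79],
    [[0.02,0,0],0,0.79],
    [[0.02,-0.03,0],0,0.79],
    [[0.02,-0.07,0],0,0.79],
    [[0.02,-0.11,0],0,0.79],
    [[0.02,-0.15,0],0,0.79],
    [[0.02,-0.15,0],0,0.79],
    [[0.02,-0.15,0],0,0.79]
  ]
}}

```text
clock: 11.7
eef_pos: [549.3, 27.7, 166.9]
eef_rot: [-1.568, -0.007, -0.12]
wrist_force: [0.4, 0.0, -1.7]
finger_gap: 19.7
```

Run:
```python
from h import *
snap('wrist','w7.png',s=1.56)
s=manip.read_state();print(s['eef_pos'],s['wrist_force'])
```

```text
[548.83802807  27.68139746 165.72711249] [ 0.75000012 -0.5221768  -0.47842786]
```

View pics/w7.png

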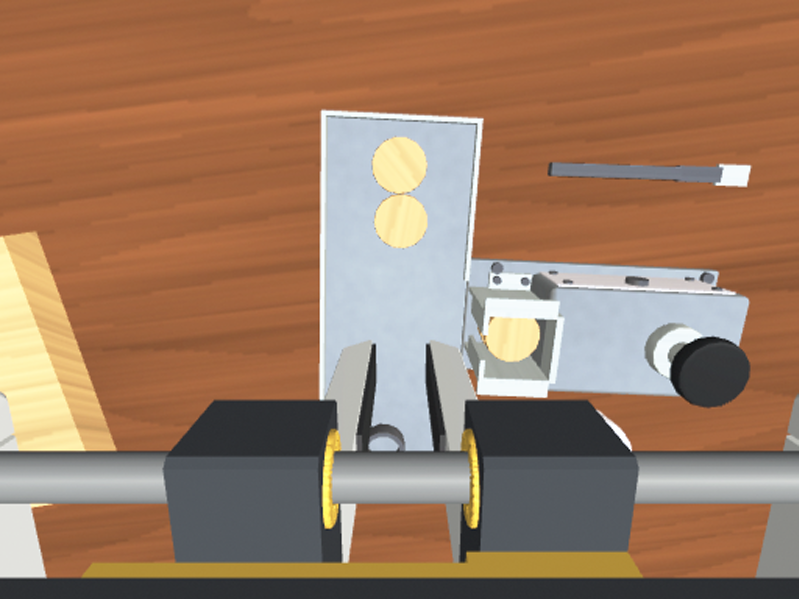

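The two plugs lie flat side by side at (399,165) and (400,220). The hoop is in place, the plunger is up, and the arm touches nothing.

```bash
python3 -c "
from cell import manip
print(manip.sign_off())"
```

```text
the job is handed in; nothing more can be done
None
```

The job is done and handed in. I pressed the plunger once to its firm stop, about 25 mm at 20 N, and let it come up again, which put one plug out on the tray. I then pushed that plug about 65 mm along the tray until it lay beside the set-out plug. I used both fingertips, held 20 mm apart, rather than one, so the disc would not slip sideways.

The last pictures show the two plugs flat and side by side, about 0.5 mm apart or touching. The plunger is up, no second plug came out, and the hoop looks to be where it was. The arm was clear of everything, and the run took about 12 s of the 45 s allowed.

Two distance estimates disagreed: the calibrated one before the final push was about 2 to 3 mm short. I settled that with a close-up and a last 2.7 mm nudge. I did not re-measure the set-out plug or the other items on the bench afterwards.

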